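Evening pill box: flip one lid shut and the other open

ROBOT

A 6-joint arm with a two-finger parallel gripper is mounted at the origin on the work surface. World frame = base frame: x ahead of the robot, y to its left, z up, the work surface at z = 0. Lengths are in m, angles in degrees, forces in N, time in s.
With the tool pointing down it reaches from about 0.375 to 0.9 m from the base axis. Payload 3.1 kg.
Tool frame: the origin (TCP) lies at the very end of the fingers, on their centre line; the grasp point (between the pads) lies 19 mm behind it; z points along the fingers, y is the line along which they close (so a half turn about z gives the same grasp; the last joint's range is limited). The gripper opens to 87 mm and grips with 3 to 60 N. Pads are 19 mm wide; open, the fingers measure 117 mm over their backs; the gripper's body (75 mm by 190 mm) begins 51 mm behind the grasp point.
Start: joints at [61.564, 30.224, 82.088, -0, 67.689, -10.227], TCP at [0.195, 0.594, 0.195] pointing down, gripper open.
Joint ranges: [-176.69, 176.69], [-43.24, 126.21], [12.49, 139.97], [-82, 262], [0, 151.66], [-163.58, 163.58]. Speed limits (degrees/s): [159.86, 159.86, 180, 180, 180, 180].

INTERFACE

Orientations are given as a 3x3 rotation matrix whose columns are the frame's x, y, z axes.
In Python, from rig import bot gives the robot as it stands.
- The arm moves only by the tool move_arm, never from a script. Its argument "increments" is a list of rows, each an object with "xyz": the shift along the tool's x, y, z in mm, a list of three; "roll": the turn about the tool's z in rad; "grip": the opening in per cent of the stroke, from 0 (shut) to 100 (fully open). A call has 1 to 5 rows; each row shifts and turns the commanded pose from where the row before left it, along the tool's axes as they then stand; what a row does not reach is not made up. A row lasts 1/12 s, in which the tool goes at most 41.7 mm and 7.16 degrees, less where a joint would pass 70% of its speed; a pose out of reach is approached as far as the arm can. A call is refused whole if a number of a shift passes 41.7 or a number of a turn 0.125, either way. A call with a gripper value outside its range is refused whole. The fingers move at their own pace and stop on an object; the grip force is fixed at half the most. Time passes only in rows, so rows that do not move let the fingers close. It gives the time, the measured TCP pose, the force, the opening and the grip force at its end, in the units of the state.
- bot.read_state(): the state, without advancing time (a new reading comes with each control period).
- bot.capture(name): name is "scene" or "top" or "wrist"; returns (picture, depth): 400x640x3 uint8, red, green, blue; 400x640 float32, m along the optical axis (not along the pixel's ray), 0 where there is no reading.
- bot.camera_model(name): a dict with "intrinsics" (3x3 intrinsics, pixels), "rvec" (rotation vector, rad) and "tvec" (3), from world to camera coordinates, as OpenCV has them; the wrist camera has in their place "tool_from_camera" (4x4, takes a point from camera to tool coordinates, whose origin is the TCP and whose axes are the flange's). Camera axes: x right, y down, z forward; pixel columns grow to the right and rows downward; lengths in m; the calibration is good to about 2 mm. A picture is of the moment at which its call begins: read the wrist's pose just before it. camera_model takes no time and is no camera call.
- bot.hand_in(): hands the job in; it is judged then, once.
Trained networks look in the newest picture that a camera, given by its name, has taken for a name from the list of things; names that differ only in an ending like _2 or _b are one class to them, and where a whole thing is asked for, a point or a joint stands for the part that bears it (a point fixed in the world has none). Each returns a list of dicts, best first, with "conf" (0 to 1); they miss things now and then, are a little off and sometimes report something else, mostly with a low value. They report only what shows in the picture. A call takes as long as a camera call. They do not tell look-alikes from the thing itself.
- bot.spot_in(label, camera): "at" ([x, y, z] in m, in the coordinates of the camera as it stood for that picture, good to about 4 mm: the middle of the surface that is visible of it).
- bot.trace(label, camera): "mask" (400x640 bool, what is visible of it).
The state is a dict: "time_s": time; "joint_positions": joint angles; "qvel": joint speeds; "tau": joint torques, N m; "position": TCP position; "tcp_rot": TCP orientation; "force": force on the tool from outside, world axes, zero at the start; "moment": the same for the moment, N m; "opening": opening from 0.0 (shut) to 1.0 (fully open); "grasp_force": force on a finger pad.
Only numpy, scipy, OpenCV 4.12 (cv2) and the standard library are available. Lean on these libraries where they do the work, as an engineer would, in place of code of your own. Each camera call takes 0.05 s, during which the arm holds its last target. There are 200 camera calls.

TASK

It is time for the evening tablets. With gentle pushes of the fingertips, tip the amber pill box's open lid forward so that it falls shut, and flip the blue pill box's lid up and over, past upright, so that it leans back and stays open by itself; the order does not matter. Do not grip or pick up anything, keep both boxes standing about where they are, and leave everything else on the nightstand alone.

Things in the scene. Friction and masses are not known exactly. Their poses are not given: they have to be found in the camera images.
- blue_box: Clear acrylic pill box with a hinged deep blue lid; 90 (its x) x 80 (its y) x 65 mm tall, walls 5 mm, about 0.7 kg (steel base plate), standing loose on the surface. Origin: centre of its underside; its x axis points from its front (lip side, facing the robot at yaw 0) to its hinge side, z up. Tonight's tablets lie in it (part of the look, fixed).
- blue_lid (a joint): Angle of the blue lid about its hinge, rad: 0 shut, about 1.57 upright, 1.95 its stop leaning back. The hinge is free, without spring or catch: below upright the lid falls shut by its own weight, beyond upright it falls back to the stop and stays. It starts shut.
- blue_hinge (a point): Middle of the blue lid's hinge axis: 45 mm behind the box's origin (+x of the box) and 66 mm up; the axis runs along the box's y. With the lid shut, the lid's underside is at this height.
- blue_lip (a point): Middle of the front lower edge of the blue lid's lip, on the lid's underside; 115 mm from the hinge axis; moves with the lid. The lid is a plate 90 x 80 x 4 mm, about 60 g; the lip is 44 mm wide and, with the lid shut, sticks out 25 mm beyond the front wall with nothing under it, down to the surface.
- amber_box: Clear acrylic pill box with a hinged amber orange lid; 90 (its x) x 80 (its y) x 65 mm tall, walls 5 mm, about 0.7 kg (steel base plate), standing loose on the surface. Origin: centre of its underside; its x axis points from its front (lip side, facing the robot at yaw 0) to its hinge side, z up. It is empty.
- amber_lid (a joint): Angle of the amber lid about its hinge, rad: 0 shut, about 1.57 upright, 1.95 its stop leaning back. The hinge is free, without spring or catch: below upright the lid falls shut by its own weight, beyond upright it falls back to the stop and stays. It starts open, leaning back, near or at its stop.
- amber_hinge (a point): Middle of the amber lid's hinge axis: 45 mm behind the box's origin (+x of the box) and 66 mm up; the axis runs along the box's y. With the lid shut, the lid's underside is at this height.
- amber_lip (a point): Middle of the front lower edge of the amber lid's lip, on the lid's underside; 115 mm from the hinge axis; moves with the lid. The lid is a plate 90 x 80 x 4 mm, about 60 g; the lip is 44 mm wide and, with the lid shut, sticks out 25 mm beyond the front wall with nothing under it, down to the surface.
- teacup: Speckled brown ceramic teacup, 72 mm across, 60 mm tall, small handle on one side; origin: centre of its underside. Stands between the boxes. Leave alone.
- bottle: Capped white plastic bottle, 52 mm across, 100 mm tall; origin: centre of its underside. Stands to the right (-y). Leave alone.
- tweezer: Stainless steel tweezer lying flat, 100 mm long along its x, 18 mm wide, 8 mm high; origin: centre of its underside. Leave alone.
- case: Grey spectacle case, 160 (its x) x 60 x 36 mm; origin: centre of its underside. Lies to the left (+y). Leave alone.
- lipbalm: Upright red lip balm stick, 20 mm across, 66 mm tall, stands behind the teacup; origin: centre of its underside. Leave alone.
Mind the look-alikes: they are no part of the job. Leave any pink look-alike of the amber_box alone.

How it is judged (in metres and radians):
At the end, for the whole second after the job is handed in: The blue lid leans back at rest beyond 1.75 rad and the amber lid is shut (below 0.08 rad) at rest; both boxes stand level on the surface within 60 mm of where they began; teacup, bottle, tweezer, case and lip balm are within 30 mm of where they began (value of joint blue_lid above 1.75 rad and value of joint amber_lid below 0.08 rad and angle between each of blue_box, amber_box's own z axis and vertical below 0.05 rad and distance of each of blue_box, amber_box from where it was at the start of the episode below 0.06 m and velocity of joint blue_lid between -0.1 and 0.1 rad/s and velocity of joint amber_lid between -0.1 and 0.1 rad/s and distance of each of teacup, bottle, tweezer, case, lipbalm from where it was at the start of the episode below 0.03 m); the robot touches nothing.
It fails at once if a pill box is lifted or tipped up (height (world z) of any of blue_box, amber_box above 0.015 m or angle between any of blue_box, amber_box's own z axis and vertical above 0.25 rad).
It fails at once if a pill box is shoved more than 60 mm from its place (distance of any of blue_box, amber_box from where it was at the start of the episode above 0.06 m).
It fails at once if the fingers press or grip a pill box or its lid with more than 10 N (contact force between the fingers and blue_box above 10 N or contact force between the fingers and amber_box above 10 N).
It fails at once if teacup, bottle, tweezer, case or lip balm is moved by more than 30 mm (distance of any of teacup, bottle, tweezer, case, lipbalm from where it was at the start of the episode above 0.03 m).
It also fails if it takes over 54 s, if anything falls off the work surface, if the arm or the gripper's body presses on something with over 40 N, if the wrist force passes 120 N, or if a joint passes its speed limit or range.

## Working session

There is one attempt and no reset: what is moved stays moved. The work goes in short steps, Python scripts to look and compute and a tool call to move; the robot and the scene stay as the last step left them, time stands still between calls to the robot, and variables do not carry over. Pictures are saved under pics/ and viewed, at most 10 in all, crops included, and the job is handed in when it is done.

Besides the shell and the picture viewer there is one more tool, called after "Emit:" as name([rows], argument=value, ...), one row to a line, values as JSON. move_arm: Moves the arm, as the interface text tells. Its arguments: {"type":"object","properties":{"increments":{"type":"array"}},"required":["increments"]}

```bash
mkdir -p pics; cat > h.py <<'E'
from rig import bot
import numpy as np, cv2
def cam(n):
    m=bot.camera_model(n)
    if 'rvec' in m:
        R=cv2.Rodrigues(np.array(m['rvec'],float))[0]; t=np.array(m['tvec'],float).ravel()
        return np.array(m['intrinsics']),R.T,-R.T@t
    s=bot.read_state(); T=np.array(m['tool_from_camera']); Rt=np.array(s['tcp_rot']); p=np.array(s['position'])
    return np.array(m['intrinsics']),Rt@T[:3,:3],Rt@T[:3,3]+p
def cloud(n):
    K,R,c=cam(n); im,d=bot.capture(n)
    v,u=np.mgrid[:400,:640]
    P=np.stack([(u-K[0,2])/K[0,0]*d,(v-K[1,2])/K[1,1]*d,d],-1)@R.T+c
    P[d==0]=np.nan
    return im,P
E
python3 - <<'E'
from h import *
for n in ['scene','top']:
    im,P=cloud(n); cv2.imwrite(f'pics/{n}0.png',im[:,:,::-1]); np.save(f'{n}.npy',P)
    K,R,c=cam(n); print(n,c.round(3))
    for l in ['blue_box','amber_box','blue_lid','amber_lid','blue_hinge','amber_hinge','blue_lip','amber_lip','teacup','bottle','tweezer','case','lipbalm']:
        print(l,[((R@np.array(x['at'])+c).round(3).tolist(),round(x['conf'],2)) for x in bot.spot_in(l,n)])
s=bot.read_state();print(s)
E
```

```text
scene [ 1.158 -0.376  0.575]
blue_box [([0.588, -0.145, 0.069], 0.82), ([0.629, 0.165, 0.121], 0.46)]
amber_box [([0.77, 0.081, 0.071], 0.67), ([0.599, 0.161, 0.055], 0.64), ([0.395, 0.162, 0.058], 0.59)]
blue_lid [([0.555, -0.142, 0.069], 0.9)]
amber_lid [([0.631, 0.166, 0.118], 0.82), ([0.753, 0.091, 0.071], 0.73), ([0.373, 0.174, 0.073], 0.6)]
blue_hinge [([0.585, -0.151, 0.07], 0.8)]
amber_hinge [([0.601, 0.165, 0.055], 0.81), ([0.393, 0.159, 0.054], 0.81), ([0.773, 0.078, 0.069], 0.68)]
blue_lip [([0.554, -0.141, 0.066], 0.67)]
amber_lip [([0.373, 0.166, 0.072], 0.86), ([0.754, 0.092, 0.065], 0.74), ([0.627, 0.167, 0.118], 0.67)]
teacup [([0.61, -0.002, 0.043], 0.73)]
bottle [([0.619, -0.369, 0.058], 0.61), ([0.404, 0.016, 0.009], 0.44)]
tweezer [([0.404, 0.016, 0.012], 0.47)]
case [([0.584, 0.339, 0.031], 0.61)]
lipbalm [([0.708, -0.029, 0.04], 0.8)]
top [ 0.448 -0.024  0.96 ]
blue_box [([0.553, -0.137, 0.071], 0.83)]
amber_box [([0.754, 0.088, 0.072], 0.79), ([0.376, 0.167, 0.069], 0.75), ([0.594, 0.179, 0.062], 0.67)]
blue_lid [([0.547, -0.144, 0.069], 0.68)]
amber_lid [([0.3
[... 763 characters left out ...]
.97547684e-05,
        6.76896061e+01, -1.02289791e+01]), 'qvel': array([-0.03287624, -0.00106055, -0.03753829,  0.0566766 , -0.06463907,
       -0.02707252]), 'tau': array([-2.40775647e-03, -4.40025973e+01, -1.76975298e+01,  6.32730452e-02,
        5.07097284e-02, -6.57615402e-06]), 'position': array([0.19526414, 0.5936891 , 0.19503645]), 'tcp_rot': array([[-9.49931944e-01,  3.12456880e-01, -1.35102010e-05],
       [ 3.12456880e-01,  9.49931943e-01, -2.79922014e-05],
       [ 4.08741554e-06, -3.08120415e-05, -1.00000000e+00]]), 'force': array([-0.33863845, -0.10785713,  0.35618862]), 'moment': array([ 0.00999373, -0.00087229, -0.03867146]), 'grasp_force': 0.0, 'opening': 0.9994839220190967}
```

View pics/scene0.png

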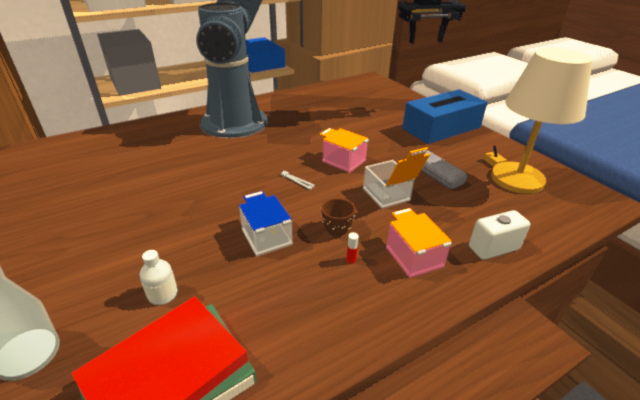

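View pics/top0.png

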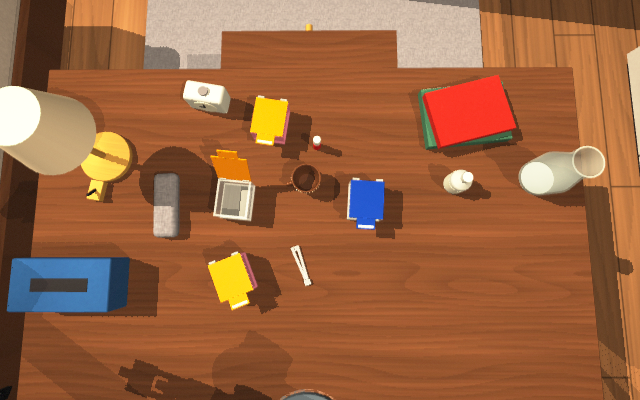

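The scene view shows three amber-lid candidates: pink box, shut, at (345,150); pink box, shut, at (418,240); and a clear box with its lid open at (388,185). The clear, open one is the amber_box, top view (235,190). The blue box is at (265,220) in scene and (366,203) in top.

```bash
python3 - <<'E'
from h import *
P=np.load('top.npy'); im=cv2.imread('pics/top0.png'); hsv=cv2.cvtColor(im,cv2.COLOR_BGR2HSV)
def rep(m,name):
    Q=P[m]; Q=Q[~np.isnan(Q).any(1)]
    r=cv2.minAreaRect(Q[:,:2].astype(np.float32)*1000)
    print(name,len(Q),'med',np.median(Q,0).round(4),'min',Q.min(0).round(3),'max',Q.max(0).round(3),'rect',r); return Q
X,Y,Z=P[...,0],P[...,1],P[...,2]
h=hsv[...,0];s=hsv[...,1]
box=lambda a,b,c,d:(X>a)&(X<b)&(Y>c)&(Y<d)
b=rep((h>105)&(h<130)&(s>150)&box(.45,.68,-.25,-.05)&(Z>.055),'blue')
for lo in np.arange(.46,.63,.01):
    q=b[(b[:,0]>lo)&(b[:,0]<lo+.01)]
    if len(q): print(round(lo,2),len(q),q[:,1].min().round(3),q[:,1].max().round(3))
a=rep((h>5)&(h<25)&(s>180)&box(.55,.75,.12,.25)&(Z>.062)&(np.abs(Y-.17)<.06)&(X<.70),'amberlid')
c=a.mean(0); U,S,Vt=np.linalg.svd(a-c,full_matrices=False); print('plane n',Vt[2].round(3),S.round(3),c)
for i in range(12): pass
g=rep((s<60)&box(.5,.66,.1,.24)&(Z>.05)&(Z<.08),'rim')
# fixed scene view
P2=np.load('scene.npy');im2=cv2.imread('pics/scene0.png');hs2=cv2.cvtColor(im2,cv2.COLOR_BGR2HSV)
X,Y,Z=P2[...,0],P2[...,1],P2[...,2];h=hs2[...,0];s=hs2[...,1]
b=rep((h>105)&(h<130)&(s>150)&box(.45,.68,-.25,-.05)&(Z>.055),'blue scene')
a=rep((h>5)&(h<25)&(s>180)&box(.55,.70,.11,.24)&(Z>.062),'amberlid scene')
c=a.mean(0); U,S,Vt=np.linalg.svd(a-c,full_matrices=False); print('plane n',Vt[2].round(3),S.round(3),c)
g=rep((s<60)&box(.5,.66,.1,.24)&(Z>.05)&(Z<.08),'rim scene')
A=cv2.resize(im[130:310,190:400],None,fx=2.8,fy=2.8,interpolation=cv2.INTER_CUBIC)
cv2.imwrite('pics/crop1.png',A)
E
```

```text
blue 1364 med [ 0.5544 -0.1421  0.0693] min [ 0.491 -0.183  0.065] max [ 0.605 -0.101  0.076] rect ((548.0858154296875, -141.98626708984375), (78.74766540527344, 111.44071960449219), 86.56924438476562)
0.49 7 -0.159 -0.119
0.5 86 -0.159 -0.119
0.51 106 -0.178 -0.101
0.52 133 -0.178 -0.101
0.53 137 -0.181 -0.103
0.54 165 -0.181 -0.103
0.55 138 -0.181 -0.103
0.56 136 -0.182 -0.104
0.57 131 -0.182 -0.106
0.58 142 -0.182 -0.106
0.59 148 -0.183 -0.106
0.6 35 -0.18 -0.107
amberlid 887 med [0.629  0.1688 0.1206] min [0.605 0.123 0.066] max [0.697 0.211 0.173] rect ((654.2360229492188, 167.34033203125), (79.96029663085938, 94.00484466552734), 84.57869720458984)
plane n [-0.925  0.085  0.37 ] [0.943 0.656 0.09 ] [0.62885009 0.16921065 0.11997216]
rim 287 med [0.5548 0.1631 0.0636] min [0.515 0.133 0.05 ] max [0.61  0.219 0.069] rect ((562.5744018554688, 176.2827911376953), (79.8588638305664, 90.93262481689453), 84.08497619628906)
blue scene 1124 med [ 5.372e-01  1.109e-01 -5.000e-04] min [ 0.492  0.045 -0.007] max [0.584 0.167 0.069] rect ((541.5841064453125, 106.8966064453125), (83.82235717773438, 111.44365692138672), 15.157064437866211)
amberlid scene 759 med [ 6.505e-01 -2.604e-01 -3.000e-04] min [ 0.542 -0.315 -0.005] max [ 0.703 -0.204  0.019] rect ((633.1744384765625, -254.26918029785156), (78.72553253173828, 164.92156982421875), 70.04695129394531)
plane n [-0.    -0.003 -1.   ] [0.884 0.389 0.052] [ 6.50490669e-01 -2.59902623e-01 -2.77603932e-04]
rim scene 210 med [ 6.037e-01 -1.798e-01  4.000e-04] min [ 0.581 -0.266 -0.006] max [ 0.651 -0.152  0.076] rect ((604.5504150390625, -201.50352478027344), (118.21359252929688, 58.059993743896484), 71.41426849365234)
```

View pics/crop1.png

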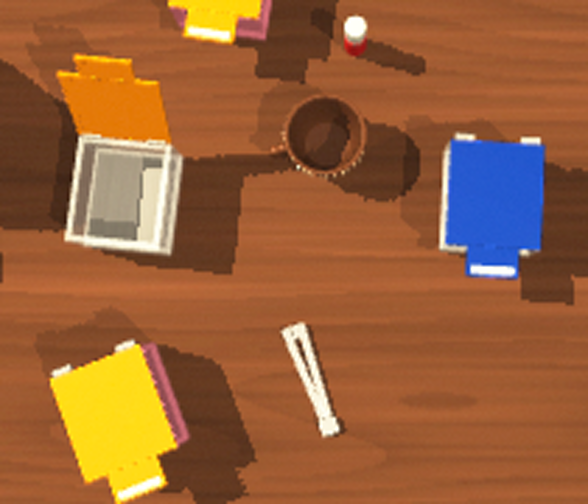

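The crop confirms it: the clear open box at (125,195) is the amber one, the box at (115,415) has pink walls, and blue is at (490,195). The measured rect sizes (79x94 for the lid, 79x111 for the blue lid plus lip) match the given ones, and the amber lid plane gives θ≈1.95. Since the tool stays vertical, I'll lift the blue lip by friction on its front edge along the hinge arc. First I'll turn the tool, shut the fingers and move behind the amber lid.

```bash
python3 - <<'E'
import numpy as np
P=np.load('top.npy');X,Y,Z=P[...,0],P[...,1],P[...,2]
m=(Z>.1)&(Y>.27)&(Y<.8)&(X>.1)&(X<.9)
for x in np.arange(.1,.9,.1):
  for y in np.arange(.2,.8,.1):
    k=(X>=x)&(X<x+.1)&(Y>=y)&(Y<y+.1)
    if k.any() and np.nanmax(Z[k])>.08: print(x.round(1),y.round(1),np.nanmax(Z[k]).round(2))
E
```

```text
0.1 0.4 0.3
0.1 0.5 0.29
0.2 0.4 0.3
0.2 0.5 0.3
0.3 0.4 0.09
0.3 0.5 0.09
0.3 0.6 0.09
0.4 0.4 0.09
0.4 0.5 0.09
0.4 0.6 0.09
0.5 0.4 0.21
0.5 0.5 0.23
0.6 0.2 0.15
0.6 0.4 0.32
0.6 0.5 0.32
0.7 0.4 0.32
0.7 0.5 0.32
0.8 0.2 0.08
```

Emit:
move_arm([
  {"xyz": [0,0,-10],"roll": -0.12,"grip": 0},
  {"xyz": [0,0,-10],"roll": -0.12,"grip": 0},
  {"xyz": [0,0,0],"roll": 0,"grip": 0},
])

```text
time_s: 1.65
position: [0.1959, 0.5949, 0.217]
tcp_rot: [[-0.997, 0.076, 0.002], [0.076, 0.997, 0.004], [-0.002, 0.004, -1.0]]
force: [-0.2, -0.0, 0.6]
opening: 0.854
grasp_force: 0.0
```

Emit:
move_arm([
  {"xyz": [-25,-28,0],"roll": 0,"grip": 0},
  {"xyz": [-25,-28,0],"roll": 0,"grip": 0},
  {"xyz": [-25,-28,0],"roll": 0,"grip": 0},
  {"xyz": [-25,-28,0],"roll": 0,"grip": 0},
  {"xyz": [-25,-28,0],"roll": 0,"grip": 0},
])

```text
time_s: 2.07
position: [0.3095, 0.443, 0.2148]
tcp_rot: [[-0.997, 0.08, 0.0], [0.08, 0.997, -0.0], [-0.0, -0.0, -1.0]]
force: [1.7, -0.2, -0.1]
opening: 0.481
grasp_force: 0.0
```

Emit:
move_arm([
  {"xyz": [-25,-28,0],"roll": 0,"grip": 0},
  {"xyz": [-25,-28,0],"roll": 0,"grip": 0},
  {"xyz": [-25,-28,0],"roll": 0,"grip": 0},
  {"xyz": [-25,-28,0],"roll": 0,"grip": 0},
  {"xyz": [-32,-16,0],"roll": 0,"grip": 0},
])

```text
time_s: 2.48
position: [0.4294, 0.3036, 0.2146]
tcp_rot: [[-0.997, 0.082, -0.003], [0.082, 0.997, -0.002], [0.003, -0.002, -1.0]]
force: [-0.3, -0.4, -0.6]
opening: 0.094
grasp_force: 0.0
```

Emit:
move_arm([
  {"xyz": [-32,-16,0],"roll": 0,"grip": 0},
  {"xyz": [-32,-16,0],"roll": 0,"grip": 0},
  {"xyz": [-32,-16,0],"roll": 0,"grip": 0},
  {"xyz": [-32,-16,0],"roll": 0,"grip": 0},
  {"xyz": [-32,-16,0],"roll": 0,"grip": 0},
])

```text
time_s: 2.9
position: [0.5852, 0.2131, 0.2146]
tcp_rot: [[-0.997, 0.082, -0.0], [0.082, 0.997, 0.0], [0.0, 0.0, -1.0]]
force: [1.1, 0.0, -0.6]
opening: 0.003
grasp_force: 0.0
```

Emit:
move_arm([
  {"xyz": [-32,-10,0],"roll": 0,"grip": 0},
  {"xyz": [-32,-10,0],"roll": 0,"grip": 0},
  {"xyz": [-32,-10,0],"roll": 0,"grip": 0},
  {"xyz": [-10,-2,0],"roll": 0,"grip": 0},
  {"xyz": [0,0,0],"roll": 0,"grip": 0},
])

```text
time_s: 3.32
position: [0.6899, 0.1722, 0.2138]
tcp_rot: [[-0.997, 0.083, 0.001], [0.083, 0.997, -0.0], [-0.001, -0.0, -1.0]]
force: [-0.3, -0.4, -0.1]
opening: 0.004
grasp_force: 0.0
```

Emit:
move_arm([
  {"xyz": [0,0,20],"roll": 0,"grip": 0},
  {"xyz": [0,0,30],"roll": 0,"grip": 0},
  {"xyz": [0,0,25],"roll": 0,"grip": 0},
  {"xyz": [8,0,0],"roll": 0,"grip": 0},
  {"xyz": [8,0,0],"roll": 0,"grip": 0},
])

```text
time_s: 3.73
position: [0.6682, 0.1759, 0.1383]
tcp_rot: [[-0.997, 0.079, -0.005], [0.079, 0.997, -0.0], [0.005, -0.001, -1.0]]
force: [-0.0, -0.1, 0.1]
opening: 0.002
grasp_force: 0.0
```

Emit:
move_arm([
  {"xyz": [8,0,0],"roll": 0,"grip": 0},
  {"xyz": [8,0,0],"roll": 0,"grip": 0},
  {"xyz": [8,0,0],"roll": 0,"grip": 0},
  {"xyz": [8,0,0],"roll": 0,"grip": 0},
  {"xyz": [8,0,0],"roll": 0,"grip": 0},
])

```text
time_s: 4.15
position: [0.6309, 0.1788, 0.1414]
tcp_rot: [[-0.997, 0.078, 0.002], [0.078, 0.997, 0.0], [-0.002, 0.0, -1.0]]
force: [0.2, -0.4, 0.6]
opening: 0.006
grasp_force: 0.0
```

Emit:
move_arm([
  {"xyz": [8,0,0],"roll": 0,"grip": 0},
  {"xyz": [8,0,0],"roll": 0,"grip": 0},
  {"xyz": [8,0,0],"roll": 0,"grip": 0},
  {"xyz": [8,0,0],"roll": 0,"grip": 0},
  {"xyz": [0,0,0],"roll": 0,"grip": 0},
])

```text
time_s: 4.57
position: [0.597, 0.1812, 0.1398]
tcp_rot: [[-0.997, 0.077, -0.003], [0.077, 0.997, -0.0], [0.003, -0.0, -1.0]]
force: [-0.4, 0.1, -0.9]
opening: 0.002
grasp_force: 0.0
```

```bash
python3 - <<'E'
from h import *
im,P=cloud('scene'); cv2.imwrite('pics/s1.png',im[80:280,220:490,::-1].repeat(2,0).repeat(2,1))
E
```

```text
(no output)
```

View pics/s1.png

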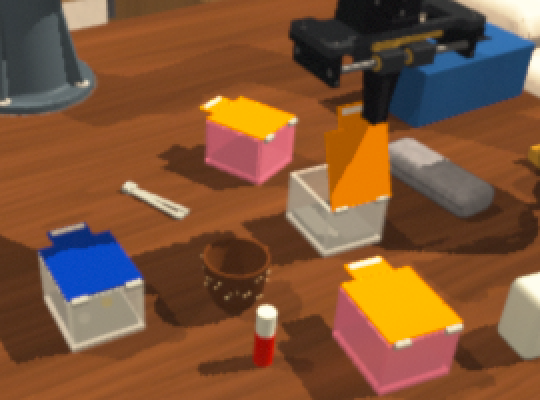

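The picture shows the amber lid at about upright (crop 360,160), with the finger still behind it. I'll push a little further.

Emit:
move_arm([
  {"xyz": [8,0,0],"roll": 0,"grip": 0},
  {"xyz": [8,0,0],"roll": 0,"grip": 0},
  {"xyz": [8,0,0],"roll": 0,"grip": 0},
  {"xyz": [0,0,0],"roll": 0,"grip": 0},
  {"xyz": [0,0,-15],"roll": 0,"grip": 0},
])

```text
time_s: 5.03
position: [0.5725, 0.1826, 0.1525]
tcp_rot: [[-0.997, 0.077, -0.007], [0.077, 0.997, -0.001], [0.007, -0.001, -1.0]]
force: [-0.1, -0.6, -0.3]
opening: 0.008
grasp_force: 0.0
```

Emit:
move_arm([
  {"xyz": [0,0,-25],"roll": 0,"grip": 0},
  {"xyz": [0,0,-25],"roll": 0,"grip": 0},
  {"xyz": [0,-20,-10],"roll": 0,"grip": 0},
  {"xyz": [0,-35,0],"roll": 0,"grip": 0},
  {"xyz": [0,-35,0],"roll": 0,"grip": 0},
])

```text
time_s: 5.45
position: [0.5692, 0.0931, 0.2164]
tcp_rot: [[-0.997, 0.075, 0.004], [0.075, 0.997, -0.0], [-0.004, 0.0, -1.0]]
force: [0.1, -0.5, 0.0]
opening: 0.003
grasp_force: 0.0
```

```bash
cat > m.py <<'E'
from h import *
def lid(n,hl,hh,b):
    im,P=cloud(n); hs=cv2.cvtColor(im,cv2.COLOR_RGB2HSV); X,Y,Z=P[...,0],P[...,1],P[...,2]
    m=(hs[...,0]>hl)&(hs[...,0]<hh)&(hs[...,1]>150)&(X>b[0])&(X<b[1])&(Y>b[2])&(Y<b[3])&(Z>.055)
    Q=P[m]; c=Q.mean(0); V=np.linalg.svd(Q-c,full_matrices=False)[2][2]
    print(n,len(Q),'c',c.round(3),'n',V.round(3),'min',Q.min(0).round(3),'max',Q.max(0).round(3)); return im
E
python3 - <<'E'
from m import *
for n in('top','scene'):
    lid(n,5,30,(.46,.68,.11,.24)); lid(n,105,130,(.45,.7,-.25,-.05))
E
```

```text
top 422 c [0.545 0.199 0.074] n [ 0.036 -0.965 -0.261] min [0.503 0.126 0.064] max [0.594 0.22  0.348]
top 1351 c [ 0.554 -0.143  0.069] n [-0.004  0.002  1.   ] min [ 0.491 -0.182  0.063] max [ 0.605 -0.103  0.075]
scene 856 c [0.558 0.173 0.086] n [-0.098 -0.979 -0.181] min [0.487 0.11  0.064] max [0.607 0.221 0.345]
scene 1112 c [ 0.555 -0.142  0.071] n [-0.001 -0.    -1.   ] min [ 0.497 -0.183  0.068] max [ 0.602 -0.101  0.074]
```

Emit:
move_arm([
  {"xyz": [15,-32,0],"roll": 0,"grip": 0},
  {"xyz": [15,-32,0],"roll": 0,"grip": 0},
  {"xyz": [15,-32,0],"roll": 0,"grip": 0},
  {"xyz": [15,-32,0],"roll": 0,"grip": 0},
  {"xyz": [15,-32,0],"roll": 0,"grip": 0},
])

```text
time_s: 6.07
position: [0.4808, -0.0604, 0.215]
tcp_rot: [[-0.997, 0.075, 0.0], [0.075, 0.997, 0.0], [-0.0, 0.0, -1.0]]
force: [0.2, 0.8, 1.5]
opening: 0.008
grasp_force: 0.0
```

Emit:
move_arm([
  {"xyz": [15,-32,0],"roll": 0,"grip": 0},
  {"xyz": [15,-32,0],"roll": 0,"grip": 0},
  {"xyz": [3,-5,30],"roll": 0,"grip": 0},
  {"xyz": [0,0,35],"roll": 0,"grip": 0},
  {"xyz": [0,0,35],"roll": 0,"grip": 0},
])

```text
time_s: 6.48
position: [0.4443, -0.1273, 0.115]
tcp_rot: [[-0.997, 0.079, 0.004], [0.079, 0.997, -0.002], [-0.004, -0.002, -1.0]]
force: [0.1, 0.4, 0.2]
opening: 0.007
grasp_force: 0.0
```

Emit:
move_arm([
  {"xyz": [0,0,35],"roll": 0,"grip": 0},
  {"xyz": [0,0,20],"roll": 0,"grip": 0},
  {"xyz": [0,0,5],"roll": 0,"grip": 0},
  {"xyz": [0,0,0],"roll": 0,"grip": 0},
  {"xyz": [0,0,0],"roll": 0,"grip": 0},
])

```text
time_s: 6.9
position: [0.444, -0.1265, 0.0555]
tcp_rot: [[-0.997, 0.077, 0.001], [0.077, 0.997, -0.0], [-0.001, -0.0, -1.0]]
force: [0.1, -1.2, 0.6]
opening: 0.003
grasp_force: 0.0
```

Emit:
move_arm([
  {"xyz": [-8,-12,8],"roll": 0,"grip": 0},
  {"xyz": [-10,0,0],"roll": 0,"grip": 0},
  {"xyz": [-8,0,0],"roll": 0,"grip": 0},
  {"xyz": [-4,0,0],"roll": 0,"grip": 0},
  {"xyz": [0,0,0],"roll": 0,"grip": 0},
])

```text
time_s: 7.32
position: [0.4743, -0.1419, 0.0477]
tcp_rot: [[-0.997, 0.077, 0.003], [0.077, 0.997, -0.002], [-0.003, -0.001, -1.0]]
force: [-0.2, 1.0, -0.4]
opening: 0.007
grasp_force: 0.0
```

Emit:
move_arm([
  {"xyz": [-2,0,0],"roll": 0,"grip": 0},
  {"xyz": [-2,0,0],"roll": 0,"grip": 0},
  {"xyz": [-1,0,0],"roll": 0,"grip": 0},
  {"xyz": [0,0,0],"roll": 0,"grip": 0},
])

```text
time_s: 7.65
position: [0.477, -0.1413, 0.0471]
tcp_rot: [[-0.997, 0.078, 0.0], [0.078, 0.997, -0.0], [-0.0, -0.0, -1.0]]
force: [1.0, -0.3, -0.1]
opening: 0.007
grasp_force: 0.0
```

Emit:
move_arm([
  {"xyz": [-1,0,0],"roll": 0,"grip": 0},
  {"xyz": [-1,0,0],"roll": 0,"grip": 0},
  {"xyz": [-1,0,0],"roll": 0,"grip": 0},
  {"xyz": [0,0,0],"roll": 0,"grip": 0},
])

```text
time_s: 7.98
position: [0.4802, -0.1418, 0.0471]
tcp_rot: [[-0.997, 0.078, 0.0], [0.078, 0.997, -0.0], [-0.0, -0.0, -1.0]]
force: [-0.9, -0.7, -0.3]
opening: 0.006
grasp_force: 0.0
```

Emit:
move_arm([
  {"xyz": [-1,0,0],"roll": 0,"grip": 0},
  {"xyz": [-1,0,0],"roll": 0,"grip": 0},
  {"xyz": [0,0,0],"roll": 0,"grip": 0},
])

```text
time_s: 8.23
position: [0.4823, -0.1419, 0.0471]
tcp_rot: [[-0.997, 0.078, 0.0], [0.078, 0.997, -0.0], [-0.0, -0.0, -1.0]]
force: [0.3, -0.8, 0.6]
opening: 0.001
grasp_force: 0.0
```

Emit:
move_arm([
  {"xyz": [-1,0,0],"roll": 0,"grip": 0},
  {"xyz": [-1,0,0],"roll": 0,"grip": 0},
  {"xyz": [0,0,0],"roll": 0,"grip": 0},
])

```text
time_s: 8.48
position: [0.4843, -0.1421, 0.0471]
tcp_rot: [[-0.997, 0.078, 0.0], [0.078, 0.997, -0.0], [-0.0, -0.0, -1.0]]
force: [0.4, 0.2, 0.0]
opening: 0.008
grasp_force: 0.0
```

Emit:
move_arm([
  {"xyz": [-1,0,0],"roll": 0,"grip": 0},
  {"xyz": [-1,0,0],"roll": 0,"grip": 0},
  {"xyz": [0,0,0],"roll": 0,"grip": 0},
])

```text
time_s: 8.73
position: [0.4862, -0.1422, 0.0471]
tcp_rot: [[-0.997, 0.078, 0.0], [0.078, 0.997, -0.0], [-0.0, -0.0, -1.0]]
force: [-0.7, 0.2, -0.5]
opening: 0.004
grasp_force: 0.0
```

```bash
python3 - <<'E'
from m import *
im=lid('wrist',105,130,(.45,.7,-.25,-.05)); cv2.imwrite('pics/w1.png',im[...,::-1]); im=lid('scene',105,130,(.45,.7,-.25,-.05)); cv2.imwrite('pics/s2.png',cv2.resize(im[120:270,210:320,::-1],None,fx=4,fy=4))
E
```

```text
wrist 185 c [ 0.527 -0.147  0.08 ] n [0.182 0.978 0.102] min [ 0.487 -0.154  0.069] max [ 0.54  -0.14   0.135]
scene 1117 c [ 0.555 -0.142  0.071] n [ 0.001 -0.001 -1.   ] min [ 0.496 -0.184  0.067] max [ 0.604 -0.101  0.074]
```

View pics/s2.png

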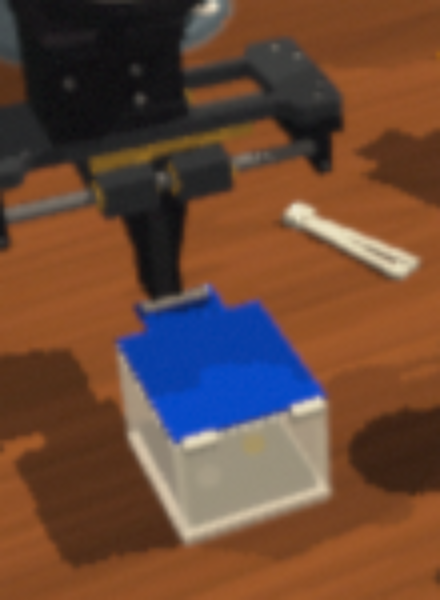

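View pics/w1.png

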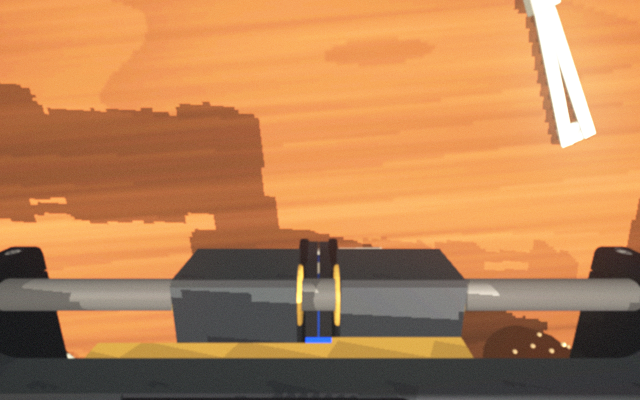

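The scene crop shows the finger just at the lip (170,295), and the lid hasn't moved. I'll keep creeping forward.

Emit:
move_arm([
  {"xyz": [-1,0,0],"roll": 0,"grip": 0},
  {"xyz": [-1,0,0],"roll": 0,"grip": 0},
  {"xyz": [-1,0,0],"roll": 0,"grip": 0},
])

```text
time_s: 9.08
position: [0.489, -0.1424, 0.047]
tcp_rot: [[-0.997, 0.078, 0.0], [0.078, 0.997, -0.0], [-0.0, -0.0, -1.0]]
force: [-0.0, -1.1, 0.3]
opening: 0.004
grasp_force: 0.0
```

Emit:
move_arm([
  {"xyz": [-1,0,0],"roll": 0,"grip": 0},
  {"xyz": [-1,0,0],"roll": 0,"grip": 0},
])

```text
time_s: 9.25
position: [0.4911, -0.1426, 0.047]
tcp_rot: [[-0.997, 0.078, 0.0], [0.078, 0.997, -0.0], [-0.0, -0.0, -1.0]]
force: [0.7, 0.7, 0.6]
opening: 0.01
grasp_force: 0.0
```

```bash
python3 - <<'E'
from m import *
F=[]
for i in range(2):
    lid('top',105,130,(.45,.7,-.25,-.05));s=bot.read_state();F.append(s['force'])
    lid('scene',105,130,(.45,.7,-.25,-.05));s=bot.read_state();F.append(s['force'])
print(np.round(F,1),s['position'])
E
```

```text
top 320 c [ 0.577 -0.119  0.072] n [ 0.371  0.928 -0.015] min [ 0.519 -0.149  0.065] max [ 0.604 -0.093  0.384]
scene 1120 c [ 0.555 -0.142  0.071] n [ 0.    -0.001 -1.   ] min [ 0.495 -0.184  0.068] max [ 0.602 -0.101  0.073]
top 317 c [ 0.577 -0.119  0.073] n [ 0.369  0.93  -0.013] min [ 0.519 -0.149  0.066] max [ 0.605 -0.093  0.384]
scene 1113 c [ 0.555 -0.142  0.071] n [-0.001 -0.    -1.   ] min [ 0.494 -0.183  0.068] max [ 0.603 -0.101  0.074]
[[ 0.1 -1.3  1.1]
 [-1.1 -0.7 -0.6]
 [ 0.1  0.1 -0.5]
 [ 0.1 -0.   0.2]] [ 0.49091992 -0.14250609  0.04705129]
```

```bash
python3 - <<'E'
from h import *
s=bot.read_state();p=np.array(s['position']);R=np.array(s['tcp_rot'])
for n in('scene','wrist'):
    im,P=cloud(n); T=(P-p)@R
    g=im.max(2)<70
    m=g&(np.abs(T[...,0])<.04)&(np.abs(T[...,1])<.04)&(T[...,2]>-.09)&(T[...,2]<.0)
    for z in np.arange(-.09,0,.01):
        q=T[m&(T[...,2]>=z)&(T[...,2]<z+.01)]
        if len(q): print(n,z.round(3),len(q),q.min(0).round(4)[:2],q.max(0).round(4)[:2])
E
```

```text
scene -0.09 35 [-0.0114 -0.0163] [-0.0019  0.0154]
scene -0.08 67 [-0.0105 -0.0162] [0.0022 0.0128]
scene -0.07 48 [-0.0107 -0.0136] [-0.0008  0.0127]
scene -0.06 43 [-0.0112 -0.0108] [-0.0001  0.0091]
scene -0.05 40 [-0.011  -0.0097] [0.0055 0.0083]
scene -0.04 38 [-0.0111 -0.0101] [0.0049 0.0077]
scene -0.03 7 [-0.0079 -0.0066] [-0.0014  0.0072]
wrist -0.09 43 [-0.0062 -0.0061] [0.0074 0.004 ]
wrist -0.08 553 [-0.0097 -0.006 ] [0.002 0.004]
wrist -0.07 154 [ 0.0085 -0.0069] [0.0118 0.0045]
wrist -0.06 317 [ 0.0052 -0.0086] [0.0116 0.0066]
wrist -0.05 287 [ 0.0086 -0.0091] [0.0115 0.0072]
wrist -0.04 262 [ 0.0087 -0.0097] [0.0115 0.0077]
wrist -0.03 17 [ 0.0088 -0.0096] [0.0111 0.0067]
```

```bash
python3 - <<'E'
from h import *
a=bot.capture('scene')[0]; b=bot.capture('top')[0]
A=cv2.resize(a[170:230,225:295],None,fx=7,fy=7,interpolation=cv2.INTER_CUBIC); B=cv2.resize(b[170:250,335:395],(315,420),interpolation=cv2.INTER_CUBIC)
cv2.imwrite('pics/s3.png',np.hstack([A[:420],B[:420]])[...,::-1])
E
```

```text
(no output)
```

View pics/s3.png

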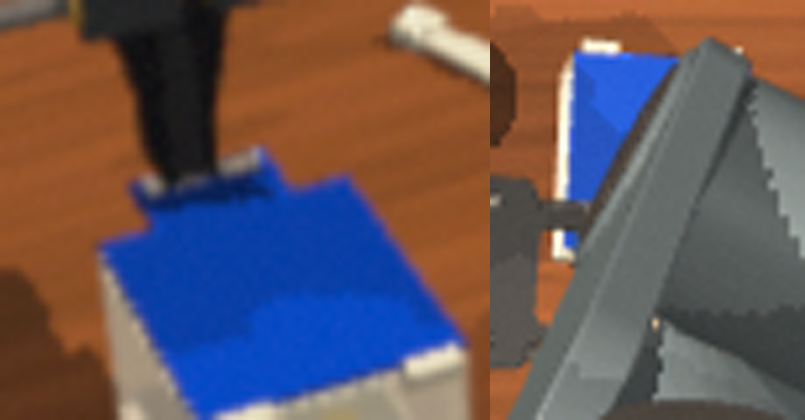

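The zoom shows the finger overlapping the lip's white strip (190,180) with no force reading. I need the finger's true end shape, so I'll back off and measure it.

Emit:
move_arm([
  {"xyz": [20,0,0],"roll": 0,"grip": 0},
  {"xyz": [20,0,-20],"roll": 0,"grip": 0},
  {"xyz": [0,0,-30],"roll": 0,"grip": 0},
  {"xyz": [0,0,0],"roll": 0,"grip": 0},
])

```text
time_s: 9.98
position: [0.4521, -0.1402, 0.1003]
tcp_rot: [[-0.997, 0.078, 0.005], [0.078, 0.997, -0.003], [-0.005, -0.003, -1.0]]
force: [1.6, -0.6, 0.5]
opening: 0.006
grasp_force: 0.0
```

```bash
python3 - <<'E'
from h import *
s=bot.read_state();p=np.array(s['position']);R=np.array(s['tcp_rot']);print(p)
im,P=cloud('scene'); T=(P-p)@R
m=(np.abs(T[...,0])<.03)&(np.abs(T[...,1])<.03)&(T[...,2]>-.09)&(T[...,2]<.02)
for z in np.arange(-.06,.02,.005):
    k=m&(T[...,2]>=z)&(T[...,2]<z+.005);q=T[k]
    if len(q): print(z.round(3),len(q),np.percentile(q,5,0).round(4)[:2],np.percentile(q,95,0).round(4)[:2],im[k].mean(0).round())
v,u=np.where(m);v0,u0=int(v.mean()),int(u.mean());print(u0,v0)
cv2.imwrite('pics/f.png',cv2.resize(im[v0-40:v0+60,u0-50:u0+50,::-1],None,fx=6,fy=6))
E
```

```text
[ 0.45213232 -0.14024505  0.10032508]
-0.06 23 [-0.0094 -0.0121] [-0.0004  0.0063] [29. 25. 23.]
-0.055 23 [-0.0097 -0.0109] [0.0017 0.0082] [29. 24. 23.]
-0.05 24 [-0.0099 -0.01  ] [-0.0013  0.0067] [27. 23. 22.]
-0.045 19 [-0.0102 -0.01  ] [0.007  0.0048] [30. 25. 22.]
-0.04 24 [-0.0099 -0.0101] [0.0043 0.0077] [33. 26. 23.]
-0.035 20 [-0.0102 -0.0101] [0.0108 0.008 ] [45. 32. 25.]
-0.03 11 [-0.0088 -0.0083] [0.0008 0.0064] [57. 37. 27.]
240 150
```

View pics/f.png

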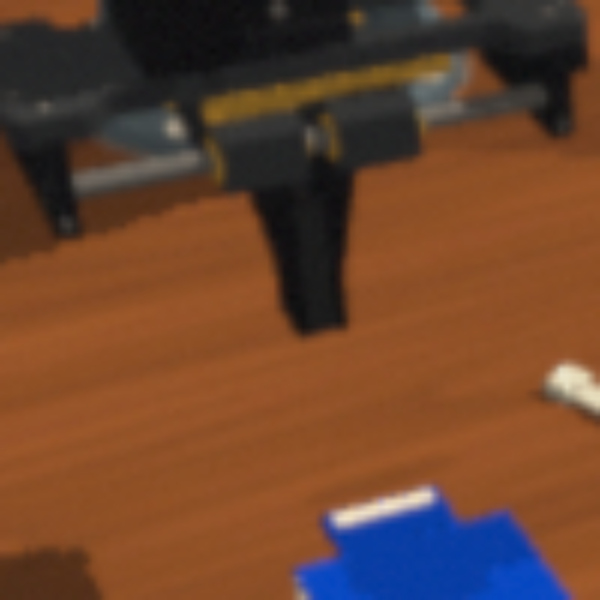

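The finger's visible end (315,330) is about 26 mm behind the nominal TCP (T z ≈ -0.026). The tip was therefore passing just above the lip. I'll go lower, to TCP z ≈ 0.03, and approach again.

Emit:
move_arm([
  {"xyz": [8,0,20],"roll": 0,"grip": 0},
  {"xyz": [0,0,30],"roll": 0,"grip": 0},
  {"xyz": [0,0,20],"roll": 0,"grip": 0},
  {"xyz": [-10,0,0],"roll": 0,"grip": 0},
  {"xyz": [-10,0,0],"roll": 0,"grip": 0},
])

```text
time_s: 10.45
position: [0.4627, -0.1399, 0.0259]
tcp_rot: [[-0.997, 0.078, -0.003], [0.078, 0.997, 0.002], [0.003, 0.002, -1.0]]
force: [0.1, -1.1, -0.4]
opening: 0.005
grasp_force: 0.0
```

Emit:
move_arm([
  {"xyz": [-5,0,0],"roll": 0,"grip": 0},
  {"xyz": [-4,0,0],"roll": 0,"grip": 0},
  {"xyz": [0,0,0],"roll": 0,"grip": 0},
])

```text
time_s: 10.7
position: [0.4746, -0.1419, 0.0282]
tcp_rot: [[-0.997, 0.077, 0.004], [0.077, 0.997, -0.002], [-0.004, -0.002, -1.0]]
force: [-1.0, 0.3, -0.1]
opening: 0.009
grasp_force: 0.0
```

Emit:
move_arm([
  {"xyz": [-2,0,0],"roll": 0,"grip": 0},
  {"xyz": [-1,0,0],"roll": 0,"grip": 0},
  {"xyz": [0,0,0],"roll": 0,"grip": 0},
])

```text
time_s: 10.95
position: [0.4752, -0.1413, 0.0275]
tcp_rot: [[-0.997, 0.078, 0.001], [0.078, 0.997, -0.0], [-0.001, -0.0, -1.0]]
force: [-0.2, -0.5, 0.5]
opening: 0.007
grasp_force: 0.0
```

Emit:
move_arm([
  {"xyz": [-1,0,0],"roll": 0,"grip": 0},
  {"xyz": [-1,0,0],"roll": 0,"grip": 0},
  {"xyz": [-1,0,0],"roll": 0,"grip": 0},
  {"xyz": [0,0,0],"roll": 0,"grip": 0},
])

```text
time_s: 11.28
position: [0.4763, -0.1409, 0.0269]
tcp_rot: [[-0.997, 0.077, -0.003], [0.077, 0.997, 0.001], [0.003, 0.001, -1.0]]
force: [-3.4, -0.1, 3.6]
opening: 0.007
grasp_force: 2.1
```

Emit:
move_arm([
  {"xyz": [-1,0,0],"roll": 0,"grip": 0},
  {"xyz": [-1,0,0],"roll": 0,"grip": 0},
  {"xyz": [0,0,0],"roll": 0,"grip": 0},
])

```text
time_s: 11.53
position: [0.4787, -0.141, 0.0269]
tcp_rot: [[-0.997, 0.078, -0.003], [0.078, 0.997, 0.001], [0.003, 0.001, -1.0]]
force: [-3.9, -0.1, 2.3]
opening: 0.007
grasp_force: 2.3
```

Contact: about 3.7 N, with the box just sliding and good friction. Now I'll lift along the arc.

Emit:
move_arm([
  {"xyz": [-0.7,0,-4],"roll": 0,"grip": 0},
  {"xyz": [-0.7,0,-6],"roll": 0,"grip": 0},
  {"xyz": [-1.0,0,-7],"roll": 0,"grip": 0},
  {"xyz": [-1.5,0,-7],"roll": 0,"grip": 0},
])

```text
time_s: 11.87
position: [0.4839, -0.1419, 0.0517]
tcp_rot: [[-0.997, 0.078, -0.0], [0.078, 0.997, 0.0], [0.0, 0.0, -1.0]]
force: [-3.6, 0.3, 0.5]
opening: 0.006
grasp_force: 1.6
```

```bash
python3 - <<'E'
from m import *
lid('scene',105,130,(.45,.7,-.25,-.05))
E
```

```text
scene 1409 c [ 0.56  -0.143  0.081] n [ 0.212 -0.012  0.977] min [ 0.498 -0.183  0.068] max [ 0.607 -0.101  0.095]
```

The lid is up 0.21 rad and following exactly. I'll continue.

Emit:
move_arm([
  {"xyz": [-2.1,0,-6.7],"roll": 0,"grip": 0},
  {"xyz": [-2.5,0,-6.6],"roll": 0,"grip": 0},
  {"xyz": [-2.9,0,-6.4],"roll": 0,"grip": 0},
  {"xyz": [-3.2,0,-6.3],"roll": 0,"grip": 0},
  {"xyz": [-3.6,0,-6.1],"roll": 0,"grip": 0},
])

```text
time_s: 12.33
position: [0.4984, -0.1431, 0.084]
tcp_rot: [[-0.997, 0.078, 0.0], [0.078, 0.997, -0.0], [-0.0, -0.0, -1.0]]
force: [-3.0, 0.3, 1.3]
opening: 0.004
grasp_force: 1.8
```

Emit:
move_arm([
  {"xyz": [-4,0,-5.9],"roll": 0,"grip": 0},
  {"xyz": [-4.2,0,-5.7],"roll": 0,"grip": 0},
  {"xyz": [-4.5,0,-5.4],"roll": 0,"grip": 0},
  {"xyz": [-4.8,0,-5.2],"roll": 0,"grip": 0},
  {"xyz": [-5.1,0,-4.9],"roll": 0,"grip": 0},
])

```text
time_s: 12.75
position: [0.5226, -0.1452, 0.111]
tcp_rot: [[-0.997, 0.078, 0.003], [0.078, 0.997, -0.001], [-0.003, -0.001, -1.0]]
force: [-0.4, -0.7, 0.6]
opening: 0.01
grasp_force: 0.2
```

```bash
python3 - <<'E'
from m import *
lid('scene',105,130,(.45,.7,-.25,-.05))
E
```

```text
scene 1915 c [ 0.577 -0.144  0.107] n [ 0.761 -0.046  0.647] min [ 0.534 -0.183  0.069] max [ 0.61  -0.103  0.157]
```

Emit:
move_arm([
  {"xyz": [-5.6,0,-4.3],"roll": 0,"grip": 0},
  {"xyz": [-5.9,0,-4],"roll": 0,"grip": 0},
  {"xyz": [-6,0,-3.6],"roll": 0,"grip": 0},
  {"xyz": [-6.2,0,-3],"roll": 0,"grip": 0},
  {"xyz": [-6.4,0,-2],"roll": 0,"grip": 0},
])

```text
time_s: 13.22
position: [0.5517, -0.1474, 0.1276]
tcp_rot: [[-0.997, 0.078, 0.001], [0.078, 0.997, -0.0], [-0.001, -0.0, -1.0]]
force: [-0.3, 0.0, -0.2]
opening: 0.004
grasp_force: 0.1
```

Emit:
move_arm([
  {"xyz": [-6.5,0,0],"roll": 0,"grip": 0},
  {"xyz": [-6.5,0,0],"roll": 0,"grip": 0},
  {"xyz": [-6.5,0,0],"roll": 0,"grip": 0},
  {"xyz": [-6.5,0,0],"roll": 0,"grip": 0},
  {"xyz": [-6.5,0,0],"roll": 0,"grip": 0},
])

```text
time_s: 13.63
position: [0.5836, -0.1497, 0.1269]
tcp_rot: [[-0.997, 0.078, -0.0], [0.078, 0.997, 0.0], [0.0, 0.0, -1.0]]
force: [-0.3, -0.6, -0.3]
opening: 0.007
grasp_force: 0.0
```

```bash
python3 - <<'E'
from m import *
lid('scene',105,130,(.45,.7,-.25,-.05))
E
```

```text
scene 1708 c [ 0.604 -0.145  0.12 ] n [-0.993  0.056 -0.1  ] min [ 0.594 -0.183  0.068] max [ 0.621 -0.105  0.395]
```

Emit:
move_arm([
  {"xyz": [-6.5,0,0],"roll": 0,"grip": 0},
  {"xyz": [-6.5,0,0],"roll": 0,"grip": 0},
  {"xyz": [-6.5,0,0],"roll": 0,"grip": 0},
  {"xyz": [-6.5,0,0],"roll": 0,"grip": 0},
  {"xyz": [-6.5,0,0],"roll": 0,"grip": 0},
])

```text
time_s: 14.1
position: [0.6162, -0.1523, 0.1272]
tcp_rot: [[-0.997, 0.078, 0.0], [0.078, 0.997, -0.0], [-0.0, -0.0, -1.0]]
force: [1.2, -0.3, -0.1]
opening: 0.005
grasp_force: 0.0
```

Emit:
move_arm([
  {"xyz": [0,0,0],"roll": 0,"grip": 0},
  {"xyz": [15,0,0],"roll": 0,"grip": 0},
  {"xyz": [25,0,0],"roll": 0,"grip": 0},
  {"xyz": [35,0,-10],"roll": 0,"grip": 0},
  {"xyz": [35,0,-20],"roll": 0,"grip": 0},
])

```text
time_s: 14.52
position: [0.503, -0.1426, 0.1552]
tcp_rot: [[-0.997, 0.077, -0.005], [0.077, 0.997, 0.003], [0.005, 0.002, -1.0]]
force: [-0.5, -0.5, 1.3]
opening: 0.006
grasp_force: 0.0
```

Emit:
move_arm([
  {"xyz": [20,0,-30],"roll": 0,"grip": 0},
  {"xyz": [0,0,-40],"roll": 0,"grip": 0},
  {"xyz": [0,0,-40],"roll": 0,"grip": 0},
  {"xyz": [0,0,0],"roll": 0,"grip": 0},
  {"xyz": [0,0,0],"roll": 0,"grip": 0},
])

```text
time_s: 14.93
position: [0.4873, -0.143, 0.2701]
tcp_rot: [[-0.997, 0.078, 0.006], [0.078, 0.997, -0.003], [-0.006, -0.003, -1.0]]
force: [1.1, 0.7, 0.3]
opening: 0.006
grasp_force: 0.0
```

```bash
python3 - <<'E'
from m import *
im=lid('scene',105,130,(.45,.7,-.25,-.05)); lid('scene',5,30,(.46,.68,.11,.24)); lid('top',5,30,(.46,.68,.11,.24)); lid('top',105,130,(.45,.72,-.25,-.05))
cv2.imwrite('pics/end.png',cv2.resize(im[80:320,120:500,::-1],None,fx=2,fy=2)); print(bot.read_state()['position'])
E
```

```text
scene 972 c [ 0.63  -0.147  0.117] n [-0.928  0.051  0.369] min [ 0.609 -0.186  0.068] max [ 0.653 -0.108  0.173]
scene 802 c [0.556 0.176 0.07 ] n [-0.001  0.004 -1.   ] min [0.487 0.134 0.065] max [0.607 0.222 0.074]
top 1415 c [0.556 0.177 0.069] n [-0.001 -0.     1.   ] min [0.491 0.133 0.063] max [0.61  0.219 0.074]
top 883 c [ 0.632 -0.146  0.121] n [-0.966  0.015  0.259] min [ 0.526 -0.187  0.065] max [ 0.656 -0.095  0.586]
[ 0.48471083 -0.14147039  0.26548333]
```

View pics/end.png

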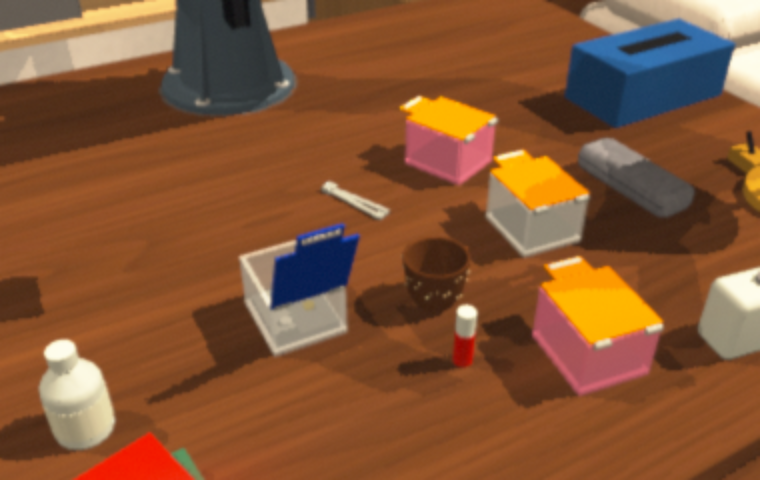

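The final picture shows the blue lid leaning back at (315,265), θ≈1.95, and the amber lid shut flat at (540,180). Nothing else has moved and the arm is clear, so I'm handing in.

```bash
python3 -c "
from rig import bot
print(bot.hand_in())"
```

```text
the job is handed in; nothing more can be done
None
```

The amber lid is shut, the blue lid leans open at its stop (about 1.95 rad), the blue box slid only about 5 mm, nothing else appears to have moved, and the job is handed in; no verdict was returned.

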